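# Tip the box-section offcut into the marked bay and push it home

### The job

The longer steel box-section offcut stands on end on the dark plate. Tip it over by pushing it high up, so that it comes down flat inside the painted white outline with its top towards the raised stop bar; then push it along from its foot end until its other end is against the stop, still inside the outline. Only push it with the fingers: do not pinch it, lift it or carry it, and leave the other things around the plate where they are.

Things in the scene. Friction and masses are not known exactly. Their poses are not given: they have to be found in the camera images.
- lay_plate: Dark steel plate fixed flat on the table, 6 mm thick, x -122 to 153 mm, y +-60 mm. x axis along it to the stop, z up; origin on its long centre line at table height. Steel stop bar across it (18 x 90 mm, 25 mm above plate top plus 6 mm screw heads), face at x = 120. White 4 mm painted outline: outer edges x = -73 and y = +-40, closed by the stop face at x = 120 (193 x 80 mm).
- stop_face (a point): Foot of the stop bar's face, mid-width, at the height of the plate's top (6 mm above the table). Axes as the plate's.
- near_line (a point): Outer edge of the outline's line farthest from the stop, mid-width, at the plate's top. Axes as the plate's.
- offcut: Dark steel square tube, 40 x 40 x 140 mm, 3 mm walls, 0.34-0.67 kg. Starts on end on the plate over the outline's near line, square to the plate within 3 deg. y axis along its length, up at start. Origin mid-height on the side face that faces the stop, z axis into the tube (away from the stop). Past about 16 deg of lean it falls over its front foot edge; its top end then lies 15-45 mm short of the stop.
- offcut_top (a point): Centre of the tube's end that is on top at the start (on the axis, 20 mm in from each side face). Axes as the offcut's.
- offcut_foot (a point): Centre of the tube's end that it stands on at the start (on the axis). Axes as the offcut's.
- v_block: Loose steel V-block, 45 x 50 x 42 mm high, on the table beside the plate on its +y side; origin under its centre, z up. Leave it.
- short_tube: Loose short aluminium box tube, 30 x 30 mm and 60 mm high, standing on end on the table beside the plate on its -y side; origin in the middle of a side face, 30 mm above the table. Leave it.
- g_clamp: Loose G-clamp lying flat on the table, 93 x 105 x 18 mm, on the plate's +y side near the end away from the stop; origin under its centre. Leave it.
- tape_measure: Loose tape measure, 38 x 99 x 65 mm high, standing on its base on the plate's -y side near the stop; origin under its centre. Leave it.
- spray_can: Loose spray can, 59 mm across and 200 mm high, upright on the plate's +y side about 175 mm from its centre line, beyond the stop; origin under its centre. Leave it.
Not all that is in view belongs to the job. Leave any red look-alike of the offcut alone.

How it is judged:
On the way, in this order (a step that is already met when the one before it is completed fails the run):
1. the offcut has been tipped over and lies flat and still on the plate, wholly inside the outline, not yet at the stop (angle between offcut's own y axis and vertical between 1.5 and 1.64 rad and z of each of offcut_foot, offcut_top in the frame of lay_plate below 0.033 m and x of offcut_foot in the frame of lay_plate above -0.073 m and y of offcut_foot in the frame of lay_plate between -0.02 and 0.02 m and y of offcut_top in the frame of lay_plate between -0.02 and 0.02 m and linear speed of offcut below 0.05 m/s), for 0.2 s.
2. its end has been pushed up against the stop (angle between offcut's own y axis and vertical between 1.5 and 1.64 rad and z of each of offcut_foot, offcut_top in the frame of lay_plate below 0.033 m and x of offcut_top in the frame of lay_plate above 0.115 m), for 0.1 s.
At the end, for the whole second after the job is handed in: The offcut lies flat on the plate, at rest, both ends inside the outline (end centres within 20 mm of the plate's centre line), the centre of its leading end within 5 mm of the stop face, and no bystander has moved 20 mm or more (all of step 2 and x of offcut_foot in the frame of lay_plate above -0.073 m and y of offcut_foot in the frame of lay_plate between -0.02 and 0.02 m and y of offcut_top in the frame of lay_plate between -0.02 and 0.02 m and linear speed of offcut below 0.02 m/s and distance of each of v_block, short_tube, g_clamp, tape_measure, spray_can from where it was at the start of the episode below 0.02 m); the robot touches nothing.
It fails at once if the offcut is lifted: the centre of its foot end rises more than 34 mm above the plate top (z of offcut_foot in the frame of lay_plate above 0.04 m).
It fails at once if the offcut lies outside the outline (angle between offcut's own y axis and vertical between 1.5 and 1.64 rad and (x of offcut_foot in the frame of lay_plate below -0.076 m or y of any of offcut_foot, offcut_top in the frame of lay_plate below -0.023 m or y of any of offcut_foot, offcut_top in the frame of lay_plate above 0.023 m)).
It fails at once if a bystander is knocked or pushed away by 20 mm or more (distance of any of v_block, short_tube, g_clamp, tape_measure, spray_can from where it was at the start of the episode above 0.02 m).
It also fails if it takes over 43 s, if anything falls off the work surface, if the arm or the gripper's body presses on something with over 40 N, if the wrist force passes 120 N, or if a joint passes its speed limit or range.

### The arm

A 6-joint arm with a two-finger parallel gripper is mounted at the origin on the work surface; the furniture and walls round the work are solid. World frame = base frame: x ahead of the robot, y to its left, z up, the work surface at z = 0. Lengths are in m, angles in rad, forces in N, time in s.
With the tool pointing down it reaches from about 0.275 to 0.75 m from the base axis. Payload 10.2 kg.
Tool frame: the origin (TCP) lies midway between the tips of the shut fingers; the grasp point (between the pads) lies 19 mm behind it; x points along the fingers, y is the direction in which the jaws open and shut, and the axes are right-handed (so a half turn about x gives the same grasp; the last joint's range is limited). The gripper opens to 85 mm and grips with 20 to 120 N. Pads are 22 mm wide; open, the fingers measure 114 mm over their backs; the gripper's body (76 mm by 85 mm) begins 54 mm behind the grasp point. The pads swing forward as they close: fully open they stand 13 mm farther back than shut.
Start: joints at [-1.456, 0.313, 1.498, -0, 1.331, -0.223], TCP at [0.174, -0.495, 0.231] pointing down, gripper open.
Joint ranges: [-2.94, 2.94], [-0.97, 2.17], [0.19, 2.56], [-1.23, 4.37], [0.02, 3.11], [-2.88, 2.88]. Speed limits (rad/s): [2.39, 2.39, 3.01, 3.14, 3.14, 3.14].

### API

Orientations are given as [roll, pitch, yaw] about the fixed x, y, z axes, in that order (R = Rz(yaw) Ry(pitch) Rx(roll)).
In Python, from cell import readout, vision, r, nets gives the robot as it stands. The module is installed in compiled form; this text tells all that it offers.
- The arm moves only by the shell command python3 -m inch 'ROWS' [FORCE]. ROWS is JSON, a list of rows, each a list of 5 numbers: the shift along the tool's x, y, z in mm, then the turn about the tool's x in rad, then the finger opening in mm, from 0 to 85.4. In form: [[dx, dy, dz, spin, hand], ...]. A call has 1 to 8 rows; each row is the pose to reach, as a shift and turn from the pose commanded when the call began, along the tool's axes at that moment; what a row does not reach only later rows make up. A row lasts 1/8 s, in which the tool goes at most 62.5 mm and 10.7 degrees, less where a joint would pass 70% of its speed; a pose out of reach is approached as far as the arm can. A call with a gripper value outside its range is refused whole. The fingers move at their own pace and stop on an object; FORCE is the grip in N (left out, the last holds). Time passes only in rows, so rows that repeat a pose let the fingers close. It gives the time, the measured TCP pose, the force and the opening at its end, in the units of the state.
- readout.state(): the state, without advancing time (a new reading comes with each control period).
- vision.get_image(name): name is "scene" or "top"; returns (picture, depth): 480x640x3 uint8, red, green, blue; 480x640 float32, m along the optical axis (not along the pixel's ray), 0 where there is no reading.
- vision.calibration(name): a dict with "intrinsics" (3x3 intrinsics, pixels), "extrinsics" (4x4, takes a point from world to camera coordinates). Camera axes: x right, y down, z forward; pixel columns grow to the right and rows downward; lengths in m; the calibration is good to about 2 mm. A picture is of the moment at which its call begins. calibration takes no time and is no camera call.
- r.job_done(): hands the job in, once; it reports no verdict.
Trained networks look in the newest picture that a camera, given by its name, has taken for a name from the list of things; names that differ only in an ending like _2 or _b are one class to them, and where a whole thing is asked for, a point or a joint stands for the part that bears it (a point fixed in the world has none). Each returns a list of dicts, best first, with "score" (0 to 1); they miss things now and then, are a little off and sometimes report something else, mostly with a low value. They report only what shows in the picture. A call takes as long as a camera call. They do not tell look-alikes from the thing itself.
- nets.boxes_of(query, camera): "bbox" ([left, top, right, bottom] in pixels, round what is visible of it).
- nets.masks_of(query, camera): "pixels" (480x640 bool, what is visible of it) and "bbox" ([left, top, right, bottom] in pixels, round what is visible of it).
- nets.tip_of(query, camera): "position" ([column, row] in pixels: a listed point, or the origin of a listed thing).
The state is a dict: "t": time; "joints": joint angles; "qvel": joint speeds; "tau": joint torques, N m; "position": TCP position; "tcp_rot": TCP orientation; "ft_force": force on the tool from outside, world axes, zero at the start; "wrist_torque": the same for the moment, N m; "grip_width": opening from 0.0 (shut) to 1.0 (fully open).
Only numpy, scipy, OpenCV 4.12 (cv2) and the standard library are available. Lean on these libraries where they do the work, as an engineer would, in place of code of your own. Each camera call takes 0.05 s, during which the arm holds its last target.

## Working session

There is one attempt and no reset: what is moved stays moved. The work goes in short steps, Python scripts to look and compute and a shell command to move; the robot and the scene stay as the last step left them, time stands still between calls to the robot, and variables do not carry over. Pictures are saved under pics/ and viewed, and the job is handed in when it is done.

```bash
mkdir -p pics
python3 - <<'E'
from cell import readout, vision, r, nets
import cv2, numpy as np
print(readout.state())
for n in ("scene","top"):
    im,d=vision.get_image(n); cv2.imwrite(f"pics/{n}0.png",im[:,:,::-1]); np.savez(f"{n}0.npz",im=im,d=d)
    c=vision.calibration(n); print(n,c)
E
```

```text
{'t': 0.0, 'joints': array([-1.45639242e+00,  3.13442343e-01,  1.49840125e+00, -4.58869332e-06,
        1.33099629e+00, -2.23404184e-01]), 'qvel': array([-6.84536589e-04,  7.97110152e-05, -1.56024412e-03, -5.68292361e-04,
       -5.56301224e-04,  8.55804554e-05]), 'tau': array([-2.33229643e-03, -4.12277842e+01, -2.59742868e+01, -3.88868166e-04,
        4.24744299e-03,  1.26949135e-05]), 'position': array([ 0.17395234, -0.49508639,  0.23075248]), 'tcp_rot': array([-1.79062778,  1.56954909,  1.68877406]), 'ft_force': array([-0.31457589, -1.20980082, -0.14203565]), 'wrist_torque': array([ 0.03226238,  0.00652613, -0.05237878]), 'grip_width': 0.9994878877093494}
scene {'intrinsics': array([[451.59322094,   0.        , 325.22477537],
       [  0.        , 451.59322094, 241.64006219],
       [  0.        ,   0.        ,   1.        ]]), 'extrinsics': array([[-0.73870914, -0.67367673,  0.02164424,  0.3807441 ],
       [-0.37111448,  0.37971368, -0.84740283,  0.32735619],
       [ 0.56265695, -0.63401671, -0.53050916,  0.55879005],
       [ 0.        ,  0.        ,  0.        ,  1.        ]])}
top {'intrinsics': array([[494.05507351,   0.        , 311.07669416],
       [  0.        , 494.05507351, 232.80908986],
       [  0.        ,   0.        ,   1.        ]]), 'extrinsics': array([[-0.01904263, -0.99981486,  0.00275977, -0.03736207],
       [-0.99047777,  0.01848822, -0.13642573,  0.59706058],
       [ 0.13634945, -0.0053314 , -0.99064646,  1.1446647 ],
       [ 0.        ,  0.        ,  0.        ,  1.        ]])}
```

View pics/scene0.png

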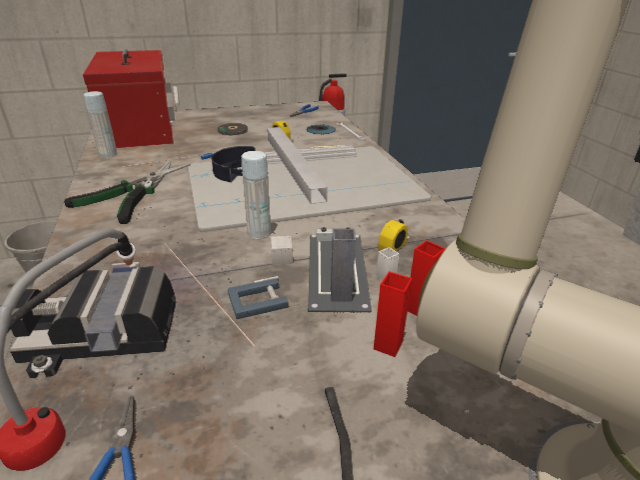

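View pics/top0.png

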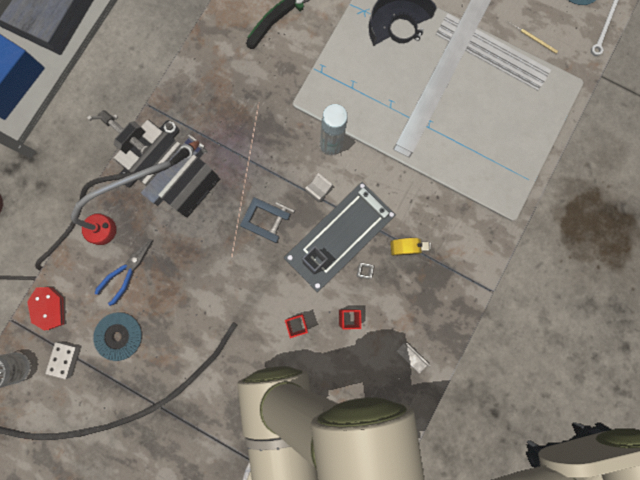

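The dark offcut stands at scene (343,265) and top (317,260). Things that could be mistaken for it are the red tubes at scene (393,313) and (427,265), or top (296,326) and (350,318), and the light short tube at scene (388,258). I choose the dark tube on the plate and will check it in a crop.

```bash
cat > h.py <<'E'
import numpy as np, cv2
from cell import vision
def cal(n):
    c=vision.calibration(n); return np.array(c["intrinsics"]),np.array(c["extrinsics"])
def world(n,u,v,d):
    K,E=cal(n); p=np.stack([(u-K[0,2])/K[0,0]*d,(v-K[1,2])/K[1,1]*d,d],-1)
    return (p-E[:3,3])@E[:3,:3]
def ray_z(n,u,v,z):
    K,E=cal(n); R=E[:3,:3]; c=-R.T@E[:3,3]
    k=R.T@np.array([(u-K[0,2])/K[0,0],(v-K[1,2])/K[1,1],1]); return c+k*(z-c[2])/k[2]
def proj(n,P):
    K,E=cal(n); p=np.atleast_2d(P)@E[:3,:3].T+E[:3,3]; q=p@K.T; return q[:,:2]/q[:,2:]
E
python3 - <<'E'
import numpy as np,cv2
a=np.load("top0.npz")["im"][170:300,230:440,::-1]; cv2.imwrite("pics/c_top.png",cv2.resize(a,None,fx=3.8,fy=3.8,interpolation=cv2.INTER_CUBIC))
a=np.load("scene0.npz")["im"][210:330,290:440,::-1]; cv2.imwrite("pics/c_sc.png",cv2.resize(a,None,fx=5,fy=5,interpolation=cv2.INTER_CUBIC))
E
```

```text
(no output)
```

View pics/c_top.png

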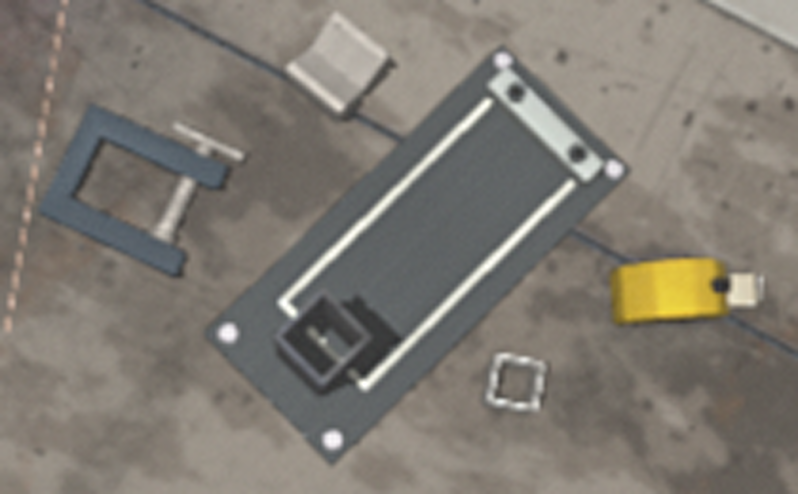

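View pics/c_sc.png

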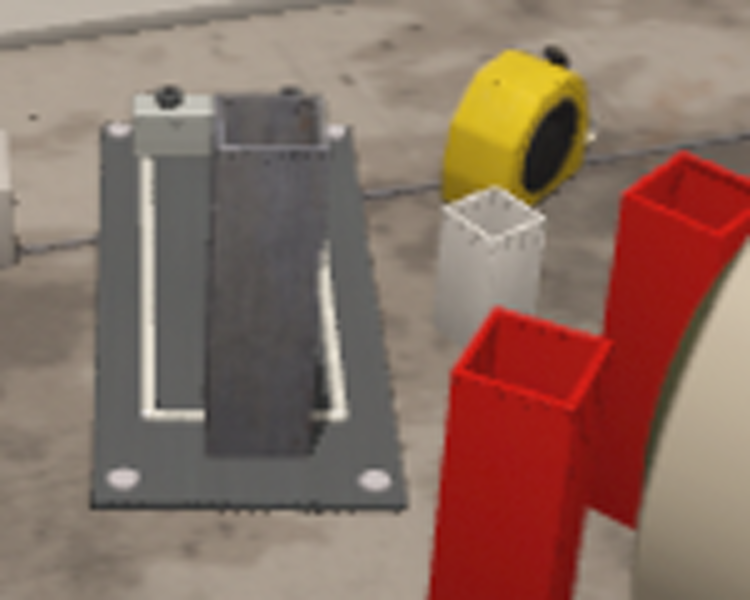

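The crops confirm a dark hollow tube standing over the near white line. At the plate's far end the light stop bar is at crop (545,125). Next I measure the poses.

Run:
```python
import numpy as np,cv2
from h import *
z=np.load("top0.npz"); d=z["d"]; im=z["im"]
crop=lambda p:(p[0]+.5)/3.8-.5+230, 
cs=[(503,46),(630,170),(332,464),(207,333)]
# model corners (x,y): far-left(+y), far-right, near-right, near-left
M=np.array([(153,60),(153,-60),(-122,-60),(-122,60)])/1e3
def fit(M,W):
    mc,wc=M.mean(0),W.mean(0); H=(M-mc).T@(W-wc); th=np.arctan2(H[0,1]-H[1,0],H[0,0]+H[1,1])
    R=np.array([[np.cos(th),-np.sin(th)],[np.sin(th),np.cos(th)]]); t=wc-R@mc
    return th,t,(M@R.T+t-W)*1e3
W=np.array([ray_z("top",(a+.5)/3.8-.5+230,(b+.5)/3.8-.5+170,.006)[:2] for a,b in cs])
th,t,e=fit(M,W); print("top corners",W.round(4).tolist(),th,t,e.round(1).tolist())
# scene corners, near two and far-left
cs2=[(101,122),(346,128),(407,505),(92,503)]
W2=np.array([ray_z("scene",(a+.5)/5-.5+290,(b+.5)/5-.5+210,.006)[:2] for a,b in cs2])
print("scene",W2.round(4).tolist(),*fit(M,W2))
# depth points
vv,uu=np.mgrid[170:300,230:440]; P=world("top",uu,vv,d[170:300,230:440]); Z=P[...,2]; ok=d[170:300,230:440]>0
R=np.array([[np.cos(th),-np.sin(th)],[np.sin(th),np.cos(th)]])
L=(P[...,:2]-t)@R
m=ok&(Z>.125)&(abs(L[...,0]+.07)<.06)&(abs(L[...,1])<.05); q=P[m]; print("tube top z",np.percentile(q[:,2],[5,50,95]),m.sum())
rect=cv2.minAreaRect((q[:,:2]*1e3).astype(np.float32)); print(rect)
c=np.array(rect[0])/1e3; print("tube in plate",(R.T@(c-t)*1e3))
b=ok&(abs(L[...,0])<.05)&(abs(L[...,1])<.03); print("plate z",np.median(Z[b]), "bar z",np.percentile(Z[ok&(abs(L[...,0]-.129)<.006)&(abs(L[...,1])<.04)],[5,50,95]))
# tube top corners manual
tc=[(325,287),(371,341),(322,390),(275,341)]
T=np.array([ray_z("top",(a+.5)/3.8-.5+230,(b_+.5)/3.8-.5+170,.146)[:2] for a,b_ in tc])
print("corner tube local",((T-t)@R*1e3).round(1).tolist())
```

```text
top corners [[0.7279, -0.1789], [0.6434, -0.2593], [0.4562, -0.0604], [0.5417, 0.0185]] -0.8155672431775249 [ 0.5816912  -0.10874181] [[2.3, -0.1], [-0.5, -2.0], [-1.8, -0.6], [0.0, 2.7]]
scene [[0.7316, -0.1819], [0.6438, -0.2601], [0.4551, -0.0617], [0.5415, 0.0196]] -0.8152087628141323 [ 0.5823953  -0.10977828] [[-0.59716059  1.9469417 ]
 [-0.20430402 -2.15729864]
 [-0.07237115 -0.39419394]
 [ 0.87383576  0.60455088]]
tube top z [0.12870788 0.1451751  0.14899982] 139
((526.9939575195312, -55.362430572509766), (39.859249114990234, 40.42076110839844), 43.42322540283203)
tube in plate [-76.35882808  -3.23666472]
plate z 0.005868699942371929 bar z [0.02690206 0.0316391  0.03796604]
corner tube local [[-56.7, 16.1], [-59.7, -24.4], [-99.2, -24.8], [-98.9, 13.9]]
```

Run:
```python
from cell import nets
from h import *
for q,z in (("offcut_top",.146),("stop_face",.006),("near_line",.006),("lay_plate",0)):
  for c in ("top","scene"):
    for o in nets.tip_of(q,c)[:2]:
        print(q,c,o,ray_z(c,*o["position"],z).round(4))
```

```text
offcut_top top {'position': [294.7, 327.0], 'score': 0.73} [ 0.38   -0.0093  0.146 ]
offcut_top top {'position': [313.1, 263.2], 'score': 0.69} [ 0.5152 -0.0512  0.146 ]
offcut_top scene {'position': [395.8, 282.4], 'score': 0.85} [ 0.3759 -0.0036  0.146 ]
offcut_top scene {'position': [342.7, 233.0], 'score': 0.55} [ 0.5306 -0.0589  0.146 ]
stop_face top {'position': [369.5, 207.4], 'score': 0.73} [ 0.6622 -0.1954  0.006 ]
stop_face scene {'position': [338.5, 241.9], 'score': 0.65} [ 0.6589 -0.2032  0.006 ]
near_line scene {'position': [340.0, 294.5], 'score': 0.76} [ 0.5288 -0.0577  0.006 ]
lay_plate top {'position': [336.7, 237.8], 'score': 0.92} [ 0.5882 -0.1121  0.    ]
lay_plate scene {'position': [340.1, 273.6], 'score': 0.77} [ 0.5794 -0.1171  0.    ]
```

```bash
cat >> h.py <<'E'
from scipy.spatial.transform import Rotation as Ro
TH=-0.8155; T0=np.array([.582,-.1093]); RP=np.array([[np.cos(TH),-np.sin(TH)],[np.sin(TH),np.cos(TH)]])
def plate2w(x,y,z): p=RP@np.array([x,y])/1e3+T0; return np.array([p[0],p[1],z/1e3])
def w2plate(P): P=np.asarray(P); return np.append(RP.T@(P[:2]-T0)*1e3,P[2]*1e3)
def tool():
    from cell import readout
    s=readout.state(); return s,Ro.from_euler("xyz",s["tcp_rot"]).as_matrix()
def goto(x,y,z,yaw=None):
    "plate target mm (z above table) -> tool shift"
    s,R=tool(); print("shift",(R.T@(plate2w(x,y,z)-s["position"])*1e3).round(1), "now plate",w2plate(s["position"]).round(1),"zaxis ang in plate",np.degrees(np.arctan2(R[1,2],R[0,2])-TH).round(2),"xaxis",R[:,0].round(4),"F",s["ft_force"].round(1),"t",s["t"],"w",s["grip_width"])
    for b in (0,np.pi):
        a=(TH+b)-np.arctan2(R[1,2],R[0,2]); a=(a+np.pi)%(2*np.pi)-np.pi
        # x axis points down: yaw +a is spin -a
        print("spin",-a)
E
python3 -c "
from h import *
goto(-135,-4,235)
goto(-135,-4,122)
print(tool()[1].round(3))"
```

```text
shift [  -3.7 -350.8 -454.5] now plate [   1.4 -561.7  231.3] zaxis ang in plate -113.92 xaxis [ 0.e+00  1.e-04 -1.e+00] F [-0.9 -0.7  0.6] t 0.5 w 0.9977380426098504
spin -1.9883079421538223
spin 1.1532847114359708
shift [ 109.3 -350.8 -454.5] now plate [   1.4 -561.7  231.3] zaxis ang in plate -113.92 xaxis [ 0.e+00  1.e-04 -1.e+00] F [-0.9 -0.7  0.6] t 0.5 w 0.9977380426098504
spin -1.9883079421538223
spin 1.1532847114359708
[[ 0.     0.331 -0.943]
 [ 0.    -0.943 -0.331]
 [-1.    -0.    -0.   ]]
```

```bash
python3 -m inch '[[0,-32,-41,-0.18,0],[0,-64,-82,-0.36,0],[0,-96,-123,-0.54,0],[0,-128,-164,-0.72,0],[0,-160,-205,-0.90,0],[0,-192,-246,-1.08,0],[0,-224,-287,-1.26,0],[0,-256,-328,-1.44,0]]'; python3 -c "
from h import *
goto(-135,-4,235)"
```

```text
t: 1.5
position: [0.3993, -0.1436, 0.2315]
tcp_rot: [0.74, 1.57, -0.618]
ft_force: [1.3, 0.0, -1.0]
grip_width: -0.0
shift [  -3.5  112.7 -108.5] now plate [-100.2 -156.5  231.5] zaxis ang in plate -31.09 xaxis [ 6.e-04 -4.e-04 -1.e+00] F [ 1.3  0.  -1. ] t 1.5 w -0.0001432448778482435
spin -0.5425418611918258
spin 2.5990507923979678
```

```bash
python3 -m inch '[[0,28,-27,-0.14,0],[0,56,-54,-0.28,0],[0,84,-81,-0.42,0],[0,113,-108,-0.545,0],[0,113,-108,-0.545,0],[0,113,-108,-0.545,0]]'
python3 - <<'E'
from h import *
from cell import vision
goto(-125,-4,122)
im,d=vision.get_image("top"); cv2.imwrite("pics/top1.png",im[:,:,::-1])
im,d=vision.get_image("scene"); cv2.imwrite("pics/scene1.png",im[:,:,::-1])
E
```

```text
t: 2.25
position: [0.4867, -0.0165, 0.2312]
tcp_rot: [-2.027, 1.57, -2.847]
ft_force: [-0.3, 0.3, -1.7]
grip_width: -0.001
shift [109.2   1.8   7.9] now plate [-132.9   -5.8  231.2] zaxis ang in plate -0.24 xaxis [-4.e-04 -1.e-04 -1.e+00] F [-0.3  0.3 -1.7] t 2.25 w -0.0005829413891305253
spin -0.004271602576979117
spin 3.1373210510128136
```

View pics/scene1.png

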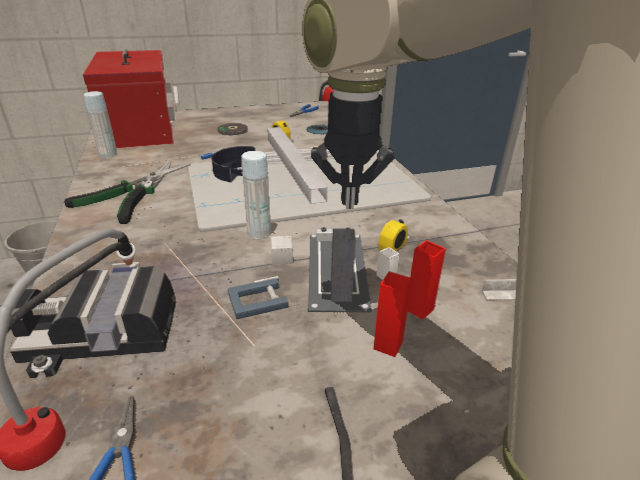

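View pics/top1.png

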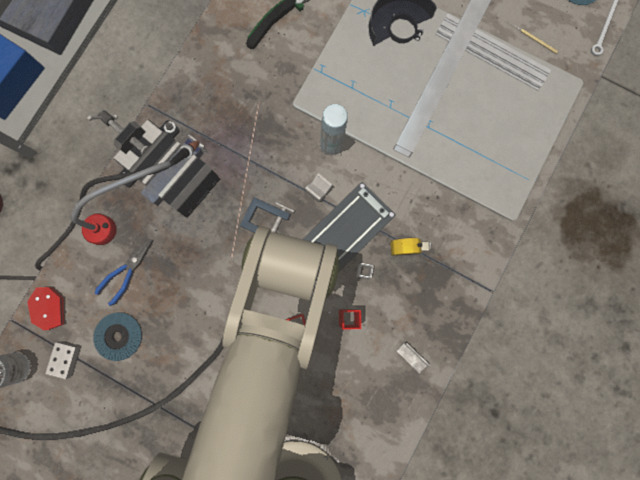

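Scene image: the shut fingers are at (350,205), behind and above the tube, which is untouched at (343,265). I'll cross-check the tube's lateral position in the scene view, then descend.

Run:
```python
from h import *
for a,b,z in [(218,149,.146),(329,148,.146),(218,96,.146),(322,95,.146),(206,455,.006),(310,455,.006)]:
    print(w2plate(ray_z("scene",(a+.5)/5-.5+290,(b+.5)/5-.5+210,z)).round(1))
goto(-125,-3,122)
```

```text
[-94.3  15.  146. ]
[-92.9 -24.4 146. ]
[-57.3  13.9 146. ]
[-55.8 -24.5 146. ]
[-93.   15.3   6. ]
[-92.6 -25.    6. ]
shift [109.4   3.1   7.6] now plate [-132.6   -6.1  231.4] zaxis ang in plate -0.29 xaxis [-0.e+00 -1.e-04 -1.e+00] F [-0.  -0.5 -0.1] t 2.35 w -0.0008029938649239045
spin -0.005085768185247641
spin 3.136506885404545
```

```bash
python3 -m inch '[[36,1,0,0,0],[72,2,2,0,0],[109,3,4,0,0],[109,3,4,0,0],[109,3,4,0,0]]'; python3 -c "
from h import *
goto(-110,-3,122)"
```

```text
t: 2.98
position: [0.4925, -0.0176, 0.1238]
tcp_rot: [0.535, 1.569, -0.284]
ft_force: [0.0, -0.5, 0.4]
grip_width: 0.004
shift [ 1.8 -0.6 18.1] now plate [-128.1   -2.3  123.8] zaxis ang in plate -0.24 xaxis [ 2.e-03 -6.e-04 -1.e+00] F [ 0.  -0.5  0.4] t 2.975 w 0.0037334841269863863
spin -0.004107574773397182
spin 3.137485078816396
```

```bash
python3 -m inch '[[0,-2.5,6,0,0],[0,-2.5,12,0,0],[0,-2.5,18,0,0],[0,-2.5,23,0,0],[0,-2.5,28,0,0],[0,-2.5,33,0,0],[0,-2.5,38,0,0]]'
python3 - <<'E'
from h import *
from cell import vision
goto(-80,-5,122)
im,d=vision.get_image("scene"); a=im[150:350,250:450,::-1]; cv2.imwrite("pics/s2.png",cv2.resize(a,None,fx=3,fy=3))
E
```

```text
t: 3.85
position: [0.5163, -0.0467, 0.1223]
tcp_rot: [-0.113, 1.571, -0.932]
ft_force: [-0.3, 0.3, 0.3]
grip_width: -0.001
shift [ 0.3 -0.  10.6] now plate [-90.6  -5.  122.3] zaxis ang in plate -0.18 xaxis [ 0. -0. -1.] F [-0.3  0.3  0.3] t 3.85 w -0.0006368157668601579
spin -0.003203878743291977
spin 3.1383887748465007
```

View pics/s2.png

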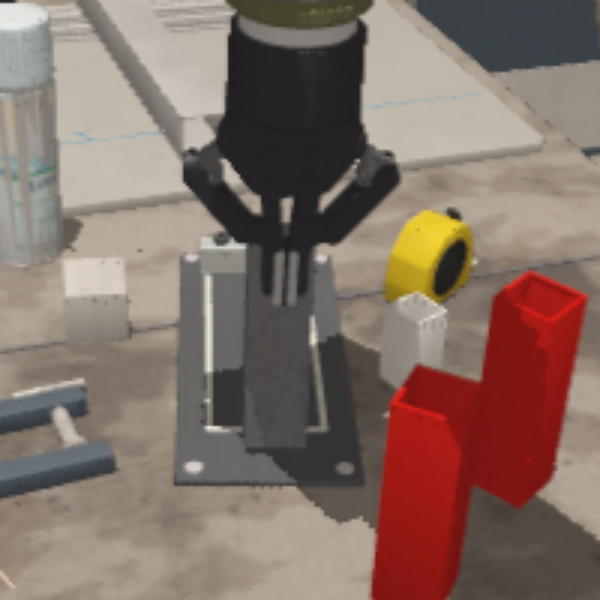

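The fingers are at crop (285,280) on the tube's back face and centred. The force is small, as expected for tipping it. I continue pushing.

```bash
python3 -m inch '[[0,0,5,0,0],[0,0,10,0,0],[0,0,15,0,0],[0,0,20,0,0]]'
python3 - <<'E'
from h import *
from cell import vision
goto(-80,-5,122)
im,d=vision.get_image("scene"); a=im[150:350,250:450,::-1]; cv2.imwrite("pics/s3.png",cv2.resize(a,None,fx=3,fy=3))
E
```

```text
t: 4.4
position: [0.53, -0.0614, 0.1223]
tcp_rot: [-0.03, 1.571, -0.848]
ft_force: [0.4, -0.5, -0.3]
grip_width: -0.0
shift [ 0.3  0.  -9.5] now plate [-70.5  -5.1 122.3] zaxis ang in plate -0.19 xaxis [ 0. -0. -1.] F [ 0.4 -0.5 -0.3] t 4.4 w -0.0003052206516535429
spin -0.0033658461226342418
spin 3.1382268074671593
```

View pics/s3.png

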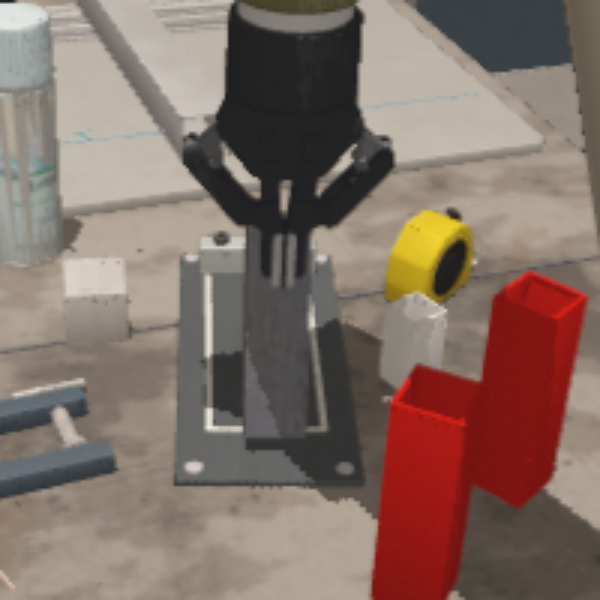

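The tube's foot edge is lifting at crop (275,440), so it is leaning and has not slid. I keep pushing.

```bash
python3 -m inch '[[0,0,5,0,0],[0,0,10,0,0],[0,0,15,0,0],[0,0,18,0,0],[0,0,18,0,0],[0,0,18,0,0]]'
python3 - <<'E'
from h import *
from cell import vision
goto(-80,-5,122)
im,d=vision.get_image("scene"); a=im[150:350,250:450,::-1]; cv2.imwrite("pics/s4.png",cv2.resize(a,None,fx=3,fy=3))
E
```

```text
t: 5.2
position: [0.5419, -0.0742, 0.1223]
tcp_rot: [-2.981, 1.571, 2.484]
ft_force: [0.3, -0.4, 0.2]
grip_width: 0.003
shift [  0.3   0.  -27. ] now plate [-53.   -5.1 122.3] zaxis ang in plate -0.19 xaxis [-1.e-04  1.e-04 -1.e+00] F [ 0.3 -0.4  0.2] t 5.2 w 0.0030461184776238784
spin -0.0032608108991039053
spin 3.1383318426906897
```

View pics/s4.png

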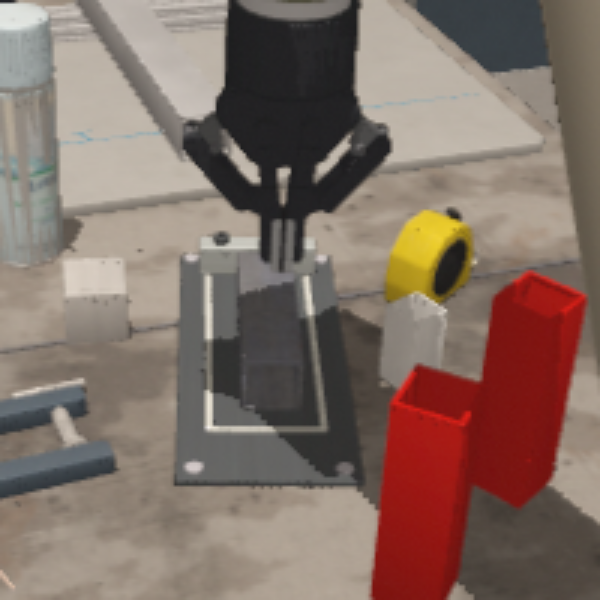

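The tube has fallen inside the outline, with its foot end at crop (272,385). I back off and measure.

```bash
python3 -m inch '[[0,0,-25,0,0],[0,0,-50,0,0],[0,0,-60,0,0],[0,0,-60,0,0]]'
python3 - <<'E'
from h import *
from cell import vision
goto(-100,-5,122)
im,d=vision.get_image("scene"); a=im[210:330,290:410,::-1]; cv2.imwrite("pics/s5.png",cv2.resize(a,None,fx=5,fy=5,interpolation=cv2.INTER_CUBIC))
im,d=vision.get_image("top"); a=im[170:290,260:420,::-1]; cv2.imwrite("pics/t5.png",cv2.resize(a,None,fx=5,fy=5,interpolation=cv2.INTER_CUBIC))
E
```

```text
t: 5.75
position: [0.5012, -0.0304, 0.1225]
tcp_rot: [0.4, 1.57, -0.418]
ft_force: [-0.2, -0.3, 1.7]
grip_width: 0.002
shift [ 0.5 -0.2 12.9] now plate [-112.9   -4.7  122.5] zaxis ang in plate -0.16 xaxis [ 5.e-04 -2.e-04 -1.e+00] F [-0.2 -0.3  1.7] t 5.75 w 0.002359097772085641
spin -0.002752993044855323
spin 3.1388396605449387
```

View pics/s5.png

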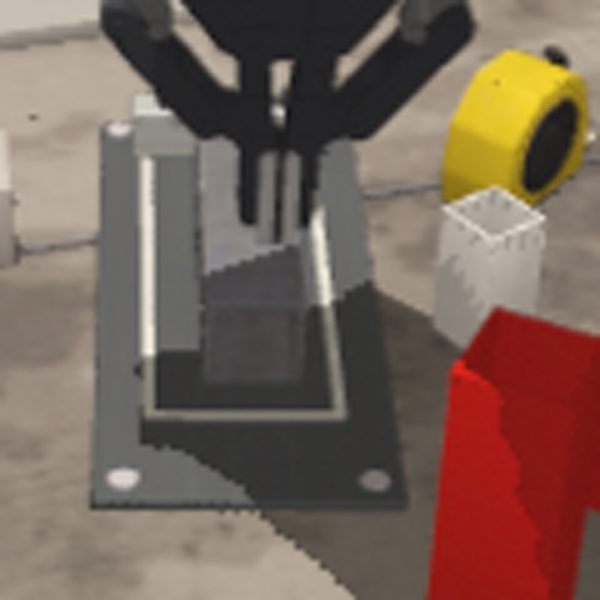

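View pics/t5.png

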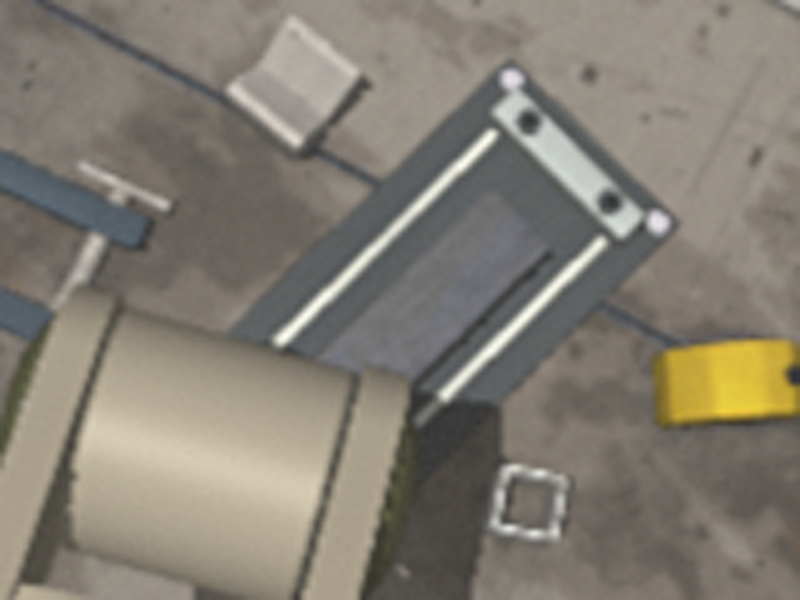

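Run:
```python
from h import *
for a,b,z in [(202,305,.046),(304,306,.046),(202,382,.006),(304,384,.006)]:
    print("foot",w2plate(ray_z("scene",(a+.5)/5-.5+290,(b+.5)/5-.5+210,z)).round(1))
for a,b in [(488,191),(552,248)]:
    print("head",w2plate(ray_z("top",(a+.5)/5-.5+260,(b+.5)/5-.5+170,.046)).round(1))
for a,b in [(498,128),(606,240)]: print("line/stop end (expect 120,+-38)",w2plate(ray_z("top",(a+.5)/5-.5+260,(b+.5)/5-.5+170,.006)).round(1))
goto(-95,-4,30)
```

```text
foot [-49.5  16.8  46. ]
foot [-49.6 -23.4  46. ]
foot [-47.   15.7   6. ]
foot [-47.9 -25.5   6. ]
head [87.  17.3 46. ]
head [ 89.2 -23.8  46. ]
line/stop end (expect 120,+-38) [121.3  39.1   6. ]
line/stop end (expect 120,+-38) [119.5 -38.4   6. ]
shift [92.4  0.9 17.1] now plate [-112.2   -4.8  122.4] zaxis ang in plate -0.2 xaxis [ 7.e-04 -3.e-04 -1.e+00] F [0.5 0.3 0.5] t 5.85 w 0.0014206426044298859
spin -0.0035464844591048816
spin 3.1380461691306882
```

The tube lies at x from −50 to 90 and y about −4, square to the plate. It is inside the outline and about 30 mm short of the stop. I descend behind the foot.

```bash
python3 -m inch '[[0,1,8,0,0],[35,1,17,0,0],[70,1,17,0,0],[92,1,17,0,0],[93,1,17,0,0],[93,1,17,0,0]]'; python3 -c "
from h import *
goto(-62,-4,29)"
```

```text
t: 6.6
position: [0.5141, -0.0426, 0.0301]
tcp_rot: [0.484, 1.569, -0.335]
ft_force: [-0.5, 0.1, 0.0]
grip_width: 0.001
shift [ 1.1 -0.2 33. ] now plate [-95.   -3.7  30.1] zaxis ang in plate -0.2 xaxis [ 1.3e-03 -5.0e-04 -1.0e+00] F [-0.5  0.1  0. ] t 6.6 w 0.0007689320301344819
spin -0.0034949153298486912
spin 3.138097738259945
```

```bash
python3 -m inch '[[0,0,8,0,0],[0,0,16,0,0],[0,0,24,0,0],[0,0,30,0,0],[0,0,36,0,0],[0,0,41,0,0],[0,0,46,0,0],[0,0,51,0,0]]'; python3 -c "
from h import *
goto(-31,-4,29)"
```

```text
t: 7.6
position: [0.5483, -0.0795, 0.0292]
tcp_rot: [-2.83, 1.57, 2.635]
ft_force: [-2.7, 2.6, 0.8]
grip_width: -0.002
shift [ 0.2  0.2 13.8] now plate [-44.8  -4.1  29.2] zaxis ang in plate -0.18 xaxis [-3.e-04  2.e-04 -1.e+00] F [-2.7  2.6  0.8] t 7.6 w -0.0019464407337436622
spin -0.0031799410097934633
spin 3.138412712579999
```

Contact shows 3.7 N of sliding friction. I continue in small steps up to the stop.

```bash
python3 -m inch '[[0,0,3,0,0],[0,0,6,0,0],[0,0,9,0,0],[0,0,11,0,0],[0,0,11,0,0]]'
python3 - <<'E'
from h import *
from cell import vision
goto(-31,-4,29)
im,d=vision.get_image("top"); a=im[170:290,260:420,::-1]; cv2.imwrite("pics/t6.png",cv2.resize(a,None,fx=5,fy=5,interpolation=cv2.INTER_CUBIC))
E
```

```text
t: 8.22
position: [0.5559, -0.0877, 0.0293]
tcp_rot: [0.186, 1.57, -0.633]
ft_force: [-0.6, 0.5, 0.7]
grip_width: 0.002
shift [0.3 0.2 2.6] now plate [-33.6  -4.2  29.3] zaxis ang in plate -0.19 xaxis [ 5.e-04 -4.e-04 -1.e+00] F [-0.6  0.5  0.7] t 8.225 w 0.002426939838764377
spin -0.003377981798533547
spin 3.1382146717912596
```

View pics/t6.png

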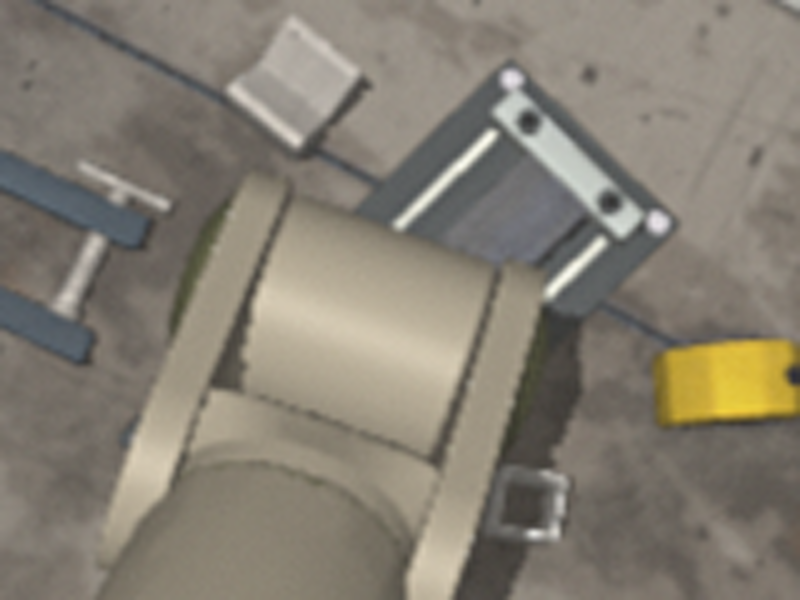

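Only a few mm of gap remain at crop (560,185). I push on until the force rises.

```bash
python3 -m inch '[[0,0,1.5,0,0],[0,0,3,0,0],[0,0,3,0,0]]'
```

```text
t: 8.65
position: [0.5579, -0.0897, 0.0293]
tcp_rot: [0.394, 1.571, -0.425]
ft_force: [-1.4, 1.3, 0.2]
grip_width: -0.002
```

```bash
python3 -m inch '[[0,0,1,0,0],[0,0,2,0,0],[0,0,2,0,0]]'; python3 -c "
from h import *
goto(-31,-4,29)"
```

```text
t: 9.02
position: [0.5585, -0.0905, 0.0293]
tcp_rot: [-2.919, 1.569, 2.545]
ft_force: [-3.9, 5.2, 4.5]
grip_width: 0.002
shift [ 0.3  0.2 -1.2] now plate [-29.8  -4.2  29.3] zaxis ang in plate -0.18 xaxis [-0.0018  0.0012 -1.    ] F [-3.9  5.2  4.5] t 9.025 w 0.0015698461122912134
spin -0.003137313837011657
spin 3.138455339752781
```

```bash
python3 -m inch '[[0,0,1,0,0],[0,0,2,0,0],[0,0,2,0,0]]'; python3 -c "
from h import *
goto(-31,-4,29)"
```

```text
t: 9.4
position: [0.5586, -0.0906, 0.0291]
tcp_rot: [-2.909, 1.564, 2.556]
ft_force: [-11.6, 11.1, 8.7]
grip_width: -0.0
shift [ 0.1  0.2 -1.4] now plate [-29.6  -4.2  29.1] zaxis ang in plate -0.16 xaxis [-0.0054  0.0036 -1.    ] F [-11.6  11.1   8.7] t 9.4 w -0.0004537122101040889
spin -0.002850099401868089
spin 3.1387425541879246
```

The arm was commanded 2 mm on but the tool moved only 0.2 mm, and the force rose to 16 N. The tube is stopped against the bar, so I back off straight, raise the tool and check.

```bash
python3 -m inch '[[0,0,-3,0,0],[0,0,-15,0,0],[0,0,-40,0,0],[-50,0,-50,0,0],[-100,0,-80,0,0],[-150,0,-130,0,0],[-180,0,-180,0,0],[-180,0,-180,0,0]]'
python3 - <<'E'
from h import *
from cell import vision
goto(-31,-4,29)
im,d=vision.get_image("scene"); a=im[210:330,290:410,::-1]; cv2.imwrite("pics/s7.png",cv2.resize(a,None,fx=5,fy=5,interpolation=cv2.INTER_CUBIC))
im,d=vision.get_image("top"); a=im[170:290,240:430,::-1]; cv2.imwrite("pics/t7.png",cv2.resize(a,None,fx=4.2,fy=4.2,interpolation=cv2.INTER_CUBIC))
E
```

```text
t: 10.4
position: [0.4367, 0.0405, 0.2116]
tcp_rot: [0.646, 1.565, -0.17]
ft_force: [0.5, -0.4, -0.5]
grip_width: -0.0
shift [183.4  -1.4 176.9] now plate [-208.6   -3.1  211.6] zaxis ang in plate -0.04 xaxis [ 5.2e-03 -9.0e-04 -1.0e+00] F [ 0.5 -0.4 -0.5] t 10.4 w -0.00030335677508211623
spin -0.0007568213346811348
spin 3.140835832255112
```

View pics/s7.png

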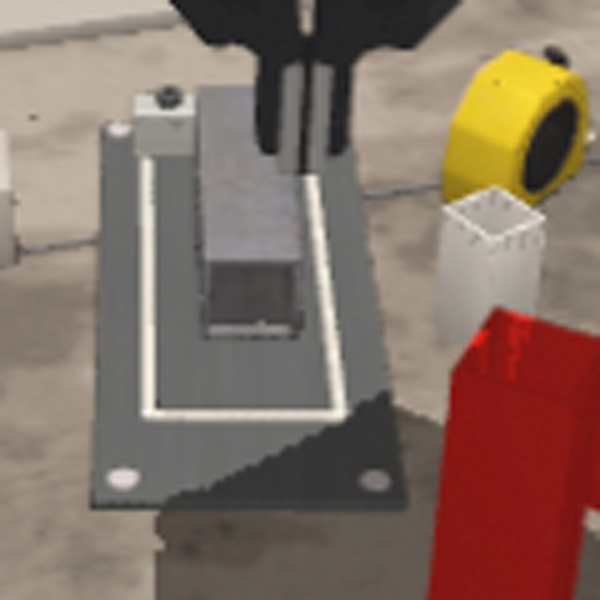

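View pics/t7.png

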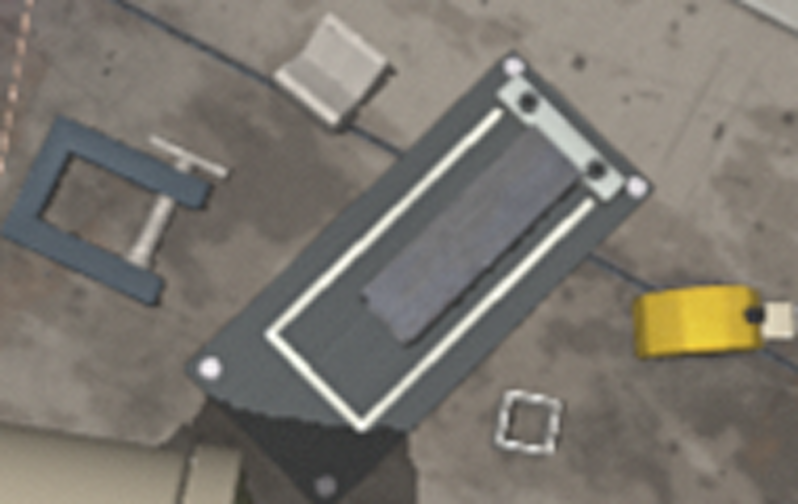

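Both views show the tube flat, against the stop and inside the outline. The foot end is at top crop (383,322) and the head at (555,155). I check the numbers before handing in.

Run:
```python
from h import *
from cell import readout
for a,b,z in [(360,298,.046),(407,345,.046),(532,128,.046),(580,184,.046)]:
    print("top",w2plate(ray_z("top",(a+.5)/4.2-.5+240,(b+.5)/4.2-.5+170,z)).round(1))
for a,b,z in [(203,262,.046),(299,264,.046),(203,336,.006),(299,338,.006)]:
    print("foot sc",w2plate(ray_z("scene",(a+.5)/5-.5+290,(b+.5)/5-.5+210,z)).round(1))
for a,b in [(268,333),(362,430)]: print("near line corner (exp -73,+-40)",w2plate(ray_z("top",(a+.5)/4.2-.5+240,(b+.5)/4.2-.5+170,.006)).round(1))
print(readout.state()["qvel"].round(3))
```

```text
top [-23.7  14.4  46. ]
top [-23.5 -23.3  46. ]
top [116.   15.3  46. ]
top [112.5 -26.8  46. ]
foot sc [-19.7  15.7  46. ]
foot sc [-20.6 -23.2  46. ]
foot sc [-15.9  14.5   6. ]
foot sc [-16.8 -25.4   6. ]
near line corner (exp -73,+-40) [-72.4  39.9   6. ]
near line corner (exp -73,+-40) [-72.8 -39.    6. ]
[-0.024  0.046 -0.005  0.    -0.005 -0.006]
```

```bash
python3 -c "
from cell import r
print(r.job_done())"
```

```text
the job is handed in; nothing more can be done
None
```

The offcut now lies flat inside the outline with its end against the stop, and I have handed the job in; no verdict was reported. I tipped it with the shut fingers about 115 mm above the plate. I then pushed it about 30 mm from the foot end until it stopped, with the force rising to about 16 N and the fingers no longer moving. It was only pushed, never pinched or lifted.

**Last checks**
- **Foot end:** x is about −20 mm, which is where it should be with a 140 mm tube at the stop.
- **Sideways:** both end centres are about 4–6 mm to the −y side of the centre line; the limit is 20 mm.
- **Bystanders:** the V-block, short tube, G-clamp and tape measure show no visible shift in the final view. I compared them by eye only. The spray can was outside the final crops; I never worked near it.
- **Robot:** the arm was clear of everything, with the clock at about 10.5 s.

**Disagreement:** the two cameras differ by about 3–8 mm on the tube's x position. The top view put the leading edge at 112–116 mm instead of 120 mm, and part of that edge falls outside the 5 mm tolerance. I relied on the scene camera and on the force rising at the stop to conclude it is touching.

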